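# Free the cue ball from the polisher's screw clamp

## Task

Release the white cue ball from the ball polisher: the bar knob is screwed down tight and its thread may be of either hand, so feel gently which way it gives, never wrench it, and back it off far enough that the rubber pad clears the ball. Then swing the presser arm well aside to either side, without dragging the pad across the ball, and leave it open. Finally set the cue ball gently into the empty pocket at the end of the wooden ball tray, disturbing nothing else.

Things in the scene. Friction and masses are not known exactly. Their poses are not given: they have to be found in the camera images.
- polisher: ball polisher, fixed: grey housing 250 (x) x 120 (y) x 50 mm high, origin at the centre of its underside, z up. On its deck at x = -60 mm a rubber cup (diameter 52, rim 62 mm above the table) holds the cue ball; at x = +55 mm stands the steel screw column (diameter 32) with the presser arm and, on top, the bar knob
- knob (a joint): turn of the bar knob on its vertical screw, rad: 0 = screwed tight on its stop, growing to 4.0 as it is loosened, whichever way that is (thread hand not marked). Tightening from 0 meets the stop at once; loosening takes a steady 0.12 N m; it stays where left. Knob, arm and pad rise 2 mm per rad; the pad clears the ball from about 2.1
- knob_grip (a point): point on the knob's axis at the TCP height to grip it from above; turns and rises with it. The knob is a black upright bar 52 mm long (this frame's x), 14 mm thick (y), its top 7 mm above this point, its flat sides reaching 23 mm below it to a disc of diameter 40. 166 mm above the table when tight
- spindle (a joint): elastic twist of the bar knob on its screw spindle, rad, positive counter-clockwise from above: a torque gauge. It twists 0.25 rad per N m put on the knob and springs back; beyond 0.09 rad either way (0.36 N m) the thread is damaged
- presser (a joint): swing of the presser arm about the column, rad: 0 = over the ball, positive counter-clockwise from above, stops at -1.8 and 1.8; it stays where left and moves with 0.12 N m (about 1 N at the peg). Well aside means a radian or more
- presser_peg (a point): grip point of the black upright peg (diameter 14, 40 mm long) on the aluminium arm's free end, over the pad, 115 mm from the column's axis; 18 mm below the peg's top, 22 mm above the arm's upper face, 149 mm above the table when tight. The arm is 24 mm wide (42 at the end), 12 mm thick
- pad: hollow rubber pad under the arm's free end, a ring of outer diameter 40, inner diameter 30, 8 mm high; origin at the centre of its underside. When tight its rim reaches about 4 mm below the ball's top and so locks the arm. It must never press on the ball with more than 15 N
- cueball_center (a point): centre of the white cue ball, diameter 57.2 mm, 0.12 to 0.22 kg, seated in the polisher's cup with its centre 82 mm above the table
- cueball: the cue ball itself (its origin turns with it; use the centre point)
- tray: wooden ball tray, fixed, 250 (x) x 90 (y) x 30 mm high, origin at the centre of its underside, with three round pockets of diameter 41 in a row along its x axis, 80 mm apart; balls in the two others stand as high as the seated cue ball will
- tray_hole0 (a point): centre of the empty pocket's mouth (at the tray's -x end, level with its top, 30 mm above the table); a ball seated in it has its centre 20 mm above this point
- ball_a_center (a point): centre of the dark red ball (diameter 57.2) in the tray's middle pocket, to be left alone
- ball_b_center (a point): centre of the dark blue ball (diameter 57.2) in the tray's far pocket, to be left alone
- chalk_1: blue chalk cube, 22 mm, between polisher and tray, origin under its centre; leave alone
- chalk_2: blue chalk cube, 22 mm, also between them, nearer the robot; leave alone
- bottle: bottle of polish, diameter 56, 150 mm high, at the left; leave alone
- mug: blue mug at the right, diameter 80, 90 mm high; leave alone
- brush: hand brush lying at the right; leave alone
There are look-alikes about, which are no part of the job. Of the things that look like the cueball, the largest one is meant.

How it is judged:
By the outcome, as a careful person would: the job done as asked, in the order asked, and still so for the second after the job is handed in, with the robot touching nothing.
It also fails if it takes over 72 s, if anything falls off the work surface, if the arm or the gripper's body presses on something with over 40 N, if the wrist force passes 120 N, or if a joint passes its speed limit or range.

## Robot

A 6-joint arm with a two-finger parallel gripper is mounted at the origin on the work surface. World frame = base frame: x ahead of the robot, y to its left, z up, the work surface at z = 0. Lengths are in m, angles in rad, forces in N, time in s.
With the tool pointing down it reaches from about 0.3 to 0.75 m from the base axis. Payload 8.5 kg.
Tool frame: the origin (TCP) lies between the finger pads, 19 mm behind the fingertips; this is the grasp point; z points along the fingers, y is the line along which they close (so a half turn about z gives the same grasp; the last joint's range is limited). The gripper opens to 88 mm and grips with 3 to 60 N. Pads are 18 mm wide; open, the fingers measure 123 mm over their backs; the gripper's body (75 mm by 187 mm) begins 45 mm behind the grasp point.
Start: joints at [0.903, 0.381, 1.297, -0, 1.464, -0.215], TCP at [0.241, 0.495, 0.257] pointing down, gripper open.
Joint ranges: [-3.11, 3.11], [-0.89, 2.33], [0.22, 2.48], [-1.42, 4.56], [0.17, 2.85], [-2.88, 2.88]. Speed limits (rad/s): [2.39, 2.39, 3.14, 3.14, 3.14, 3.14].

## Interface

Orientations are given as a unit quaternion [x, y, z, w].
In Python, from rig import r, cams gives the robot as it stands.
- The arm moves only by the tool play_rows, never from a script. Its argument "commands" is one flat list of numbers, 6 for each row, row after row: the shift along the tool's x, y, z in cm, then the turn, a rotation vector about the tool's x, y, z in degrees. In form: [tx, ty, tz, ax, ay, az, tx, ty, tz, ax, ay, az, ...]. A call has 1 to 12 rows; each row shifts and turns the commanded pose from where the row before left it, along the tool's axes as they then stand; what a row does not reach is not made up. A row lasts 1/12 s, in which the tool goes at most 41.7 mm and 7.16 degrees, less where a joint would pass 70% of its speed; a pose out of reach is approached as far as the arm can. A call with a gripper value outside its range is refused whole. "claw" is the opening, from 0 (shut) to 1 (fully open), set as the call begins (left out, the last holds). The fingers move at their own pace and stop on an object; the grip force is fixed at half the most. Time passes only in rows, so rows that do not move let the fingers close. It gives the time, the measured TCP pose, the force, the opening and the grip force at its end, in the units of the state.
- r.get_state(): the state, without advancing time (a new reading comes with each control period).
- cams.grab_frame(name): name is "scene" or "top" or "wrist"; returns a dict with "image" (420x560x3 uint8, red, green, blue), "fx", "fy", "cx", "cy" (pixels), "camera_from_world" (4x4, takes a point from world to camera coordinates); the wrist camera has in their place "hand_eye" (4x4, takes a point from camera to tool coordinates, whose origin is the TCP and whose axes are the flange's). Camera axes: x right, y down, z forward; pixel columns grow to the right and rows downward; lengths in m; the calibration is good to about 2 mm. The wrist camera is an equidistant fisheye: a pixel r from the principal point sees the ray r / f radians off the axis. A picture is of the moment at which its call begins: read the wrist's pose just before it. There is no depth.
- r.sign_off(): hands the job in; it is judged then, once.
The state is a dict: "time_s": time; "joint_pos": joint angles; "joint_velocities": joint speeds; "joint_efforts": joint torques, N m; "ee_pos": TCP position; "eef_rot": TCP orientation; "contact_force": force on the tool from outside, world axes, zero at the start; "torque": the same for the moment, N m; "grip_width": finger opening in m; "gripper_force": force on a finger pad.
Only numpy, scipy, OpenCV 4.12 (cv2) and the standard library are available. Lean on these libraries where they do the work, as an engineer would, in place of code of your own. Each camera call takes 0.05 s, during which the arm holds its last target. There are 200 camera calls.

## Working session

There is one attempt and no reset: what is moved stays moved. The work goes in short steps, Python scripts to look and compute and a tool call to move; the robot and the scene stay as the last step left them, time stands still between calls to the robot, and variables do not carry over. Pictures are saved under pics/ and viewed, at most 11 in all, crops included, and the job is handed in when it is done.

Besides the shell and the picture viewer there is one more tool, called after "Call:" as name(argument=value, ...), one argument or row to a line, values as JSON. play_rows: Moves the arm, as the interface text tells. Its arguments: {"type":"object","properties":{"commands":{"type":"array"},"claw":{"type":"number"}},"required":["commands"]}

```bash
ls; mkdir -p pics; python3 - <<'E'
from rig import r,cams
import cv2,numpy as np
s=r.get_state();print(s)
for n in("scene","top"):
    f=cams.grab_frame(n);cv2.imwrite(f"pics/{n}0.png",f["image"][:,:,::-1]);print(n,f["fx"],f["fy"],f["cx"],f["cy"],np.round(f["camera_from_world"],3).tolist())
    np.savez(f"{n}0.npz",**f)
f=cams.grab_frame("wrist");print(f["fx"],f["cx"],f["cy"],f["hand_eye"])
E
```

```text
pics
{'time_s': 0.0, 'joint_pos': array([ 9.02684556e-01,  3.81204997e-01,  1.29827285e+00,  1.36459704e-05,
        1.46358128e+00, -2.15325485e-01]), 'joint_velocities': array([-2.05679848e-03, -1.59581013e-03,  5.56772920e-06, -4.28982975e-04,
       -6.89846572e-04, -4.30246967e-05]), 'joint_efforts': array([-6.48913574e-04, -4.37935281e+01, -2.24553663e+01,  7.13886553e-02,
        3.53265856e-02, -1.40638786e-04]), 'ee_pos': array([0.24046042, 0.49436715, 0.25682884]), 'eef_rot': array([ 2.24464829e-01,  9.74481915e-01, -6.59960952e-04, -3.19586965e-04]), 'contact_force': array([-0.0656964 , -0.45952505, -0.62685493]), 'torque': array([0.04441917, 0.03064202, 0.01417775]), 'gripper_force': 0.0, 'grip_width': 0.08793371073970588}
scene 409.25962778662915 409.25962778662915 273.4577776766898 206.6822044695214 [[0.494, 0.869, -0.001, -0.285], [0.534, -0.304, -0.789, -0.213], [-0.686, 0.39, -0.614, 1.46], [0.0, 0.0, 0.0, 1.0]]
top 402.03860116525186 402.03860116525186 280.70672462986414 204.79027810411043 [[-0.007, -1.0, 0.025, -0.025], [-0.988, 0.003, -0.153, 0.584], [0.153, -0.026, -0.988, 1.084], [0.0, 0.0, 0.0, 1.0]]
325.19226210127806 273.61379255568374 208.67991139372097 [[ 2.53378332e-04 -9.57618393e-01 -2.88039841e-01  7.39830526e-02]
 [ 9.99999965e-01  2.21383289e-04  1.43652398e-04 -3.28081545e-04]
 [-7.37969713e-05 -2.88039867e-01  9.57618415e-01 -1.27843075e-01]
 [ 0.00000000e+00  0.00000000e+00  0.00000000e+00  1.00000000e+00]]
```

View pics/scene0.png

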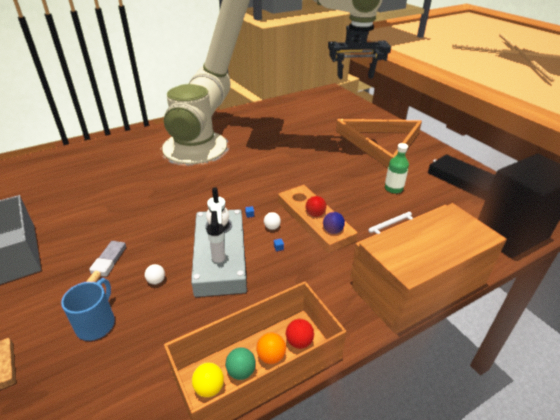

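View pics/top0.png

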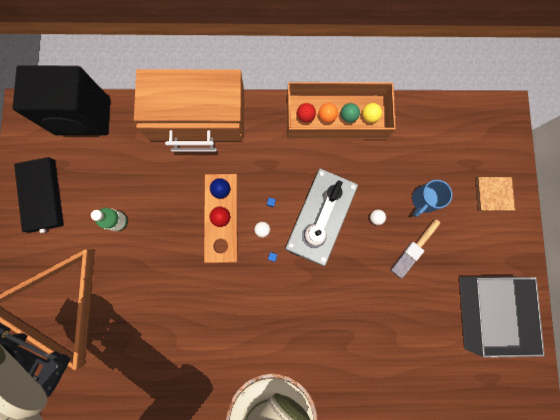

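The scene view shows the polisher at (218,250), with the knob at (213,222) and the ball at (216,205). The tray is at (316,213), with its pocket at (299,196). In the top view the knob is at (335,190), the peg at (317,233) and the pocket at (220,246). Loose look-alike balls lie at (262,229) and (378,217).

```bash
cat > h.py <<'E'
import numpy as np,cv2
from scipy.spatial.transform import Rotation as R
def ray(f,u,v,ee=None,q=None):
    if "hand_eye" in f:
        d=np.array([u-f["cx"],v-f["cy"]]);rr=np.hypot(*d);t=rr/f["fx"]
        c=np.array([*(np.sin(t)*d/max(rr,1e-9)),np.cos(t)])
        T=np.eye(4);T[:3,:3]=R.from_quat(q).as_matrix();T[:3,3]=ee;M=T@f["hand_eye"]
    else:
        c=np.array([(u-f["cx"])/f["fx"],(v-f["cy"])/f["fy"],1]);M=np.linalg.inv(f["camera_from_world"])
    d=M[:3,:3]@c;return M[:3,3],d/np.linalg.norm(d)
def onz(rd,z): o,d=rd;return o+d*(z-o[2])/d[2]
def tri(*rs):
    A=sum(np.eye(3)-np.outer(d,d) for o,d in rs);b=sum((np.eye(3)-np.outer(d,d))@o for o,d in rs)
    p=np.linalg.solve(A,b);return p,[np.linalg.norm(np.cross(p-o,d)) for o,d in rs]
E
python3 - <<'E'
from h import *
t=dict(np.load("top0.npz"));s=dict(np.load("scene0.npz"))
for n,u,v,z in(("knob",335,190,.173),("peg",318,233,.167),("hole",220.5,246,.03),("red",220,216.5,.05),("blue",220,188,.05),("loose",262,229,.028),("c1",271.5,202,.022),("c2",272,257,.022)):print(n,onz(ray(t,u,v),z).round(3))
a=t["image"][160:275,190:370];b=s["image"][170:300,180:360]
cv2.imwrite("pics/crop.png",np.vstack([cv2.resize(a,None,fx=4.4,fy=4.4,interpolation=2)[:300],cv2.resize(a,None,fx=1,fy=1)[:0].repeat(1,0).reshape(0,180,3) if 0 else np.zeros((0,792,3),np.uint8)])[:,:,::-1])
A=cv2.resize(a,(400,256),interpolation=2);B=cv2.resize(t["image"][165:265,280:360],(400,500),interpolation=2);C=cv2.resize(s["image"][180:300,185:281],(400,500),interpolation=2)
cv2.imwrite("pics/crop.png",np.hstack([B,C])[:,:,::-1])
E
```

```text
knob [ 0.601 -0.161  0.173]
peg [ 0.494 -0.117  0.167]
hole [0.47 0.14 0.03]
red [0.551 0.141 0.05 ]
blue [0.632 0.142 0.05 ]
loose [0.518 0.025 0.028]
c1 [ 0.596 -0.002  0.022]
c2 [ 0.439 -0.003  0.022]
```

View pics/crop.png

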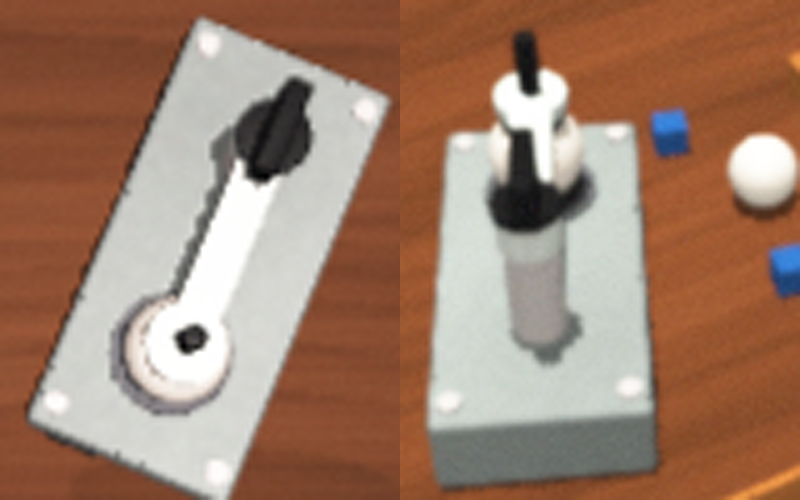

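The crop shows the knob bar from (262,175) to (300,85), lying nearly along the polisher axis at about -22°, and the peg top at (190,338). Next I go above the knob.

Call:
play_rows(
  commands=[-3.05, -2.16, 0, 0, 0, 0, -3.05, -2.16, 0, 0, 0, 0, -3.05, -2.16, 0, 0, 0, 0, -3.05, -2.16, 0, 0, 0, 0, -3.05, -2.16, 0, 0, 0, 0, -3.05, -2.16, 0, 0, 0, 0, -3.05, -2.16, 0, 0, 0, 0, -3.05, -2.16, 0, 0, 0, 0, -3.05, -2.16, 0, 0, 0, 0, -3.05, -2.16, 0, 0, 0, 0, -3.05, -2.16, 0, 0, 0, 0, -3.05, -2.16, 0, 0, 0, 0],
  claw=0.7,
)

```text
time_s: 1.15
ee_pos: [0.4568, 0.0995, 0.2574]
eef_rot: [0.225, 0.974, -0.0, -0.0]
contact_force: [1.2, 0.6, 0.3]
grip_width: 0.0619
gripper_force: 0.0
```

Call:
play_rows(
  commands=[-3.05, -2.16, 0, 0, 0, -0.5, -3.05, -2.16, 0, 0, 0, -0.5, -3.05, -2.16, 0, 0, 0, -0.5, -3.05, -2.16, 0, 0, 0, -0.5, -3.05, -2.16, 0, 0, 0, -0.5, -3.05, -2.16, 0, 0, 0, -0.5, -3.05, -2.16, 0, 0, 0, -0.5, 0, 0, 0, 0, 0, 0, 0, 0, 0, 0, 0, 0],
)

```text
time_s: 1.9
ee_pos: [0.5884, -0.126, 0.2563]
eef_rot: [0.196, 0.981, 0.0, -0.001]
contact_force: [-0.0, -0.5, -0.1]
grip_width: 0.0616
gripper_force: 0.0
```

```bash
cat >> h.py <<'E'
def snap(n):
    from rig import r,cams
    s=r.get_state();f=cams.grab_frame("wrist");f["ee"]=s["ee_pos"];f["q"]=s["eef_rot"]
    np.savez(n+".npz",**f);cv2.imwrite(f"pics/{n}.png",f["image"][:,:,::-1])
    print(s["time_s"],s["ee_pos"].round(4),R.from_quat(s["eef_rot"]).as_matrix().round(4)[:,:2].T.tolist());return f
E
python3 -c "
from h import *;snap('w1')"
```

```text
1.9 [ 0.5884 -0.126   0.2563] [[-0.9234, 0.3838, 0.0017], [0.3838, 0.9234, 0.0001]]
```

View pics/w1.png

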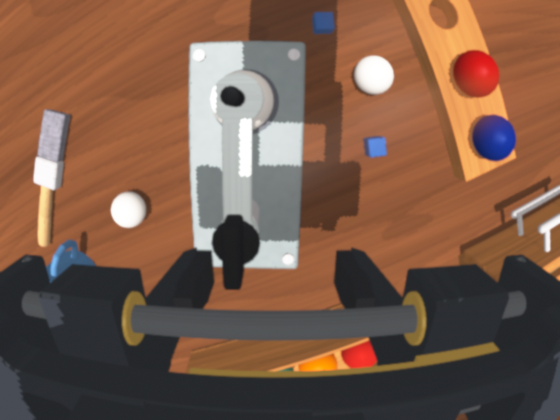

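The wrist view shows the knob bar from (235,213) to (233,288), the peg top at (232,97), and the deck aligned with the image axes.

```bash
python3 - <<'E'
from h import *
t=dict(np.load("top0.npz"));s=dict(np.load("scene0.npz"));w=dict(np.load("w1.npz"))
W=lambda u,v:ray(w,u,v,w["ee"],w["q"])
for p in((235,215),(233,287),(234,251)):print(onz(W(*p),.173).round(4))
for n,a,b,c in(("far end",(340,182),(233,287),None),("peg",(318,232.6),(232,97),None)):print(n,tri(ray(t,*a),W(*b)))
cr=w["image"][190:305,190:280];g=cv2.cvtColor(cr,cv2.COLOR_RGB2GRAY);cv2.imwrite("pics/k.png",cv2.resize(cv2.convertScaleAbs(cr[:,:,::-1],alpha=2.5),None,fx=5,fy=5,interpolation=2))
# edge deck left/right for polisher angle
for z,ps in((.05,((190,50),(194,230))),(.05,((304,50),(296,262)))):
    a,b=[onz(W(*p),z) for p in ps];print(a.round(3),b.round(3),np.degrees(np.arctan2(*(b-a)[1::-1])))
E
```

```text
[ 0.5725 -0.1484  0.173 ]
[ 0.6234 -0.1739  0.173 ]
[ 0.5967 -0.1604  0.173 ]
far end (array([ 0.62175985, -0.1736257 ,  0.17553517]), [np.float64(0.000740495580306527), np.float64(0.0007404955803065226)])
peg (array([ 0.49667299, -0.12009818,  0.14693774]), [np.float64(0.0005892469475235863), np.float64(0.0005892469475235499)])
[ 0.422 -0.15   0.05 ] [ 0.601 -0.228  0.05 ] -23.43951588572845
[ 0.47  -0.044  0.05 ] [ 0.681 -0.137  0.05 ] -23.834931076839702
```

View pics/k.png

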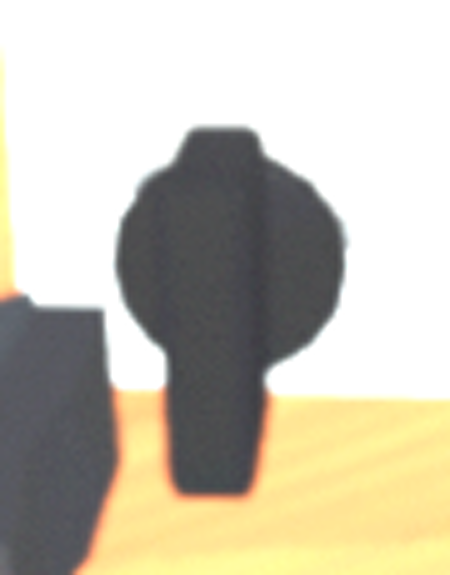

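The zoomed view shows the bar top ending at about (212,493), with its near end at about (222,128–165), so its end face confuses the reading. I'll put the camera straight above the knob and measure again.

Call:
play_rows(
  commands=[-3.2, -1, 0, 0, 0, 0, -3.2, -1, 0, 0, 0, 0, -3.3, -1, 0, 0, 0, 0, 0, 0, 0, 0, 0, 0, 0, 0, 0, 0, 0, 0],
)

```text
time_s: 2.37
ee_pos: [0.6665, -0.1888, 0.2564]
eef_rot: [0.194, 0.981, 0.0, -0.001]
contact_force: [0.1, 0.5, 0.3]
grip_width: 0.0619
gripper_force: 0.0
```

```bash
python3 - <<'E'
from h import *
w=snap('w2')
t=onz
# project expected knob
c=np.array([.598,-.163,.173]);T=np.eye(4);T[:3,:3]=R.from_quat(w["q"]).as_matrix();T[:3,3]=w["ee"]
p=np.linalg.inv(T@w["hand_eye"])@[*c,1];th=np.arctan2(np.hypot(p[0],p[1]),p[2]);e=p[:2]/np.hypot(*p[:2])*th*w["fx"];u,v=int(w["cx"]+e[0]),int(w["cy"]+e[1]);print(u,v)
cr=w["image"][v-60:v+60,u-60:u+60];cv2.imwrite("pics/k2.png",cv2.resize(cv2.convertScaleAbs(cr[:,:,::-1],alpha=3),None,fx=5,fy=5,interpolation=2))
E
```

```text
2.3667 [ 0.6665 -0.1888  0.2564] [[-0.9244, 0.3814, 0.0016], [0.3814, 0.9244, 0.0002]]
270 115
```

View pics/k2.png

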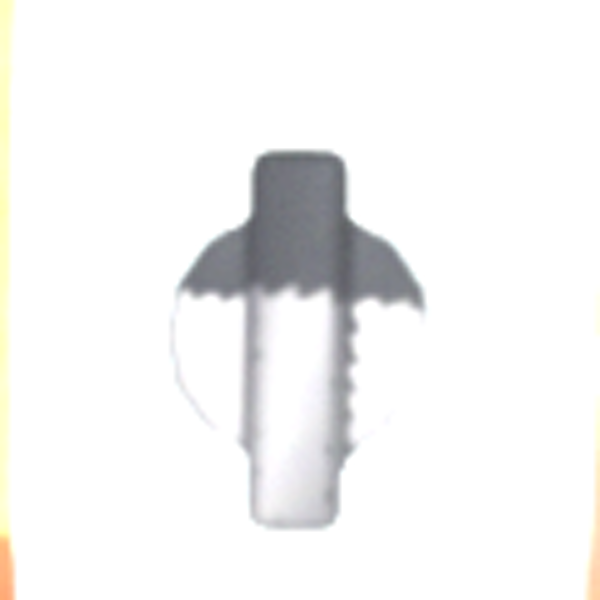

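The bar is clear here: its ends are at (269.8,85.4) and (268.8,160.4) in full-image pixels, with the midline tilted slightly.

```bash
python3 - <<'E'
from h import *
w=dict(np.load("w2.npz"));t=dict(np.load("top0.npz"));w1=dict(np.load("w1.npz"))
W=lambda u,v:ray(w,u,v,w["ee"],w["q"])
a,b=[onz(W(*p),.173) for p in((269.8,85.4),(268.8,160.4))]
print(a,b,(a+b)/2,np.linalg.norm(a-b),np.degrees(np.arctan2(*(b-a)[1::-1])))
a2,b2=[onz(W(*p),.173) for p in((210+60,55+38),(210+59,55+100))];print(np.degrees(np.arctan2(*(b2-a2)[1::-1])))
print(tri(W(268.8,160.4),ray(w1,232.4,288.3,w1["ee"],w1["q"])))
Rm=R.from_quat(w["q"]).as_matrix();print("tool shift cm",100*Rm.T@((a+b)/2-[0,0,.007]-w["ee"]), "tool y ang",np.degrees(np.arctan2(Rm[1,1],Rm[0,1])))
E
```

```text
[ 0.57991705 -0.15605288  0.173     ] [ 0.6249469  -0.17539447  0.173     ] [ 0.60243197 -0.16572368  0.173     ] 0.04900800343724718 -23.244886433970784
-23.400883024134906
(array([ 0.62518735, -0.17551868,  0.17112406]), [np.float64(4.3221426037099484e-06), np.float64(4.322142603748608e-06)])
tool shift cm [ 6.79152326 -0.31259326  9.0515296 ] tool y ang 67.58217987401325
```

Call:
play_rows(
  commands=[3.4, -0.12, 0, 0, 0, 0.9, 3.4, -0.12, 0, 0, 0, 0, 0, 0, 2.5, 0, 0, 0, 0, 0, 2.5, 0, 0, 0, 0, 0, 0, 0, 0, 0, 0, 0, 0, 0, 0, 0],
  claw=0.4,
)

```text
time_s: 2.92
ee_pos: [0.6019, -0.1638, 0.208]
eef_rot: [0.202, 0.979, 0.0, -0.001]
contact_force: [0.6, -1.0, -0.3]
grip_width: 0.0353
gripper_force: 0.0
```

```bash
python3 - <<'E'
from h import *
w=snap('w3')
cr=w["image"][190:400,130:420];cv2.imwrite("pics/k3.png",cv2.resize(cv2.convertScaleAbs(cr[:,:,::-1],alpha=2.5),None,fx=2.7,fy=2.7,interpolation=2))
E
```

```text
2.9167 [ 0.6019 -0.1638  0.208 ] [[-0.9186, 0.3952, 0.0013], [0.3952, 0.9186, 0.0002]]
```

View pics/k3.png

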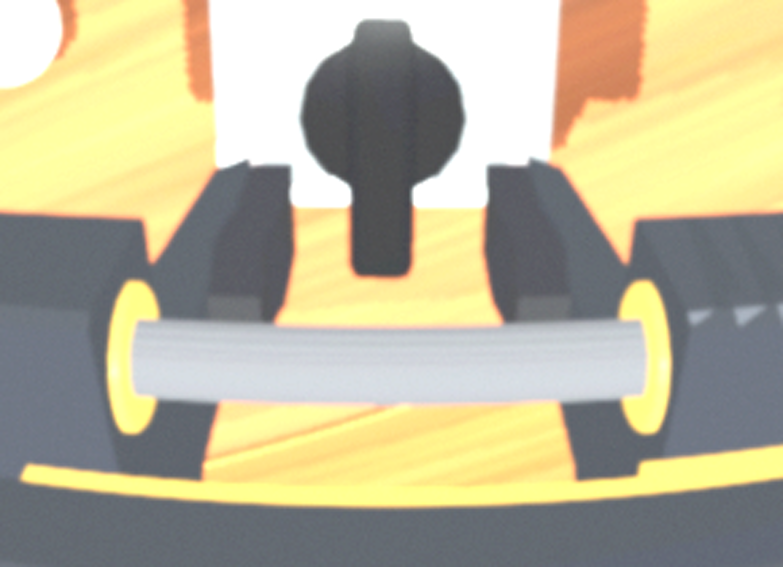

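The bar's midline is at x≈382 and the fingers' centre is at x≈388, so the bar sits about 1 mm towards −y. I correct that, descend and close gently.

Call:
play_rows(
  commands=[0, -0.1, 1.4, 0, 0, 0.4, 0, 0, 1.4, 0, 0, 0, 0, 0, 1.4, 0, 0, 0, 0, 0, 0, 0, 0, 0, 0, 0, 0, 0, 0, 0],
)

```text
time_s: 3.38
ee_pos: [0.6027, -0.166, 0.1667]
eef_rot: [0.206, 0.979, -0.0, 0.001]
contact_force: [-0.0, -0.0, 0.5]
grip_width: 0.035
gripper_force: 0.0
```

Call:
play_rows(
  commands=[0, 0, 0, 0, 0, 0, 0, 0, 0, 0, 0, 0, 0, 0, 0, 0, 0, 0, 0, 0, 0, 0, 0, 0, 0, 0, 0, 0, 0, 0, 0, 0, 0, 0, 0, 0],
  claw=0,
)

```text
time_s: 3.88
ee_pos: [0.6027, -0.166, 0.1663]
eef_rot: [0.206, 0.979, -0.0, 0.001]
contact_force: [0.6, 1.2, 6.0]
grip_width: 0.0137
gripper_force: 30.0
```

```bash
cat > st.py <<'E'
from h import *
from rig import r
s=r.get_state();m=R.from_quat(s["eef_rot"]).as_matrix()
print(s["time_s"],s["ee_pos"].round(4),"yang",np.degrees(np.arctan2(m[1,1],m[0,1])).round(2),"F",s["contact_force"].round(2),"M",s["torque"].round(3),"w",round(s["grip_width"],4),s["gripper_force"],"j6",s["joint_pos"][5].round(2),"effort6",s["joint_efforts"][5].round(3))
E
python3 st.py
```

```text
3.8833 [ 0.6027 -0.166   0.1663] yang 66.26 F [0.64 1.2  5.95] M [ 0.27  -0.098 -0.024] w 0.0137 30.000962619669735 j6 -1.61 effort6 0.003
```

Gripped with almost no torque on the knob. Now I feel counter-clockwise, 1.5° at a time.

Call:
play_rows(
  commands=[0, 0, 0, 0, 0, -0.75, 0, 0, 0, 0, 0, -0.75, 0, 0, 0, 0, 0, 0, 0, 0, 0, 0, 0, 0],
)

```text
time_s: 4.22
ee_pos: [0.6027, -0.166, 0.1663]
eef_rot: [0.193, 0.981, -0.0, 0.001]
contact_force: [0.0, 3.2, 6.1]
grip_width: 0.014
gripper_force: 30.0
```

```bash
python3 st.py
```

```text
4.2167 [ 0.6027 -0.166   0.1663] yang 67.76 F [0.04 3.16 6.07] M [ 0.278  0.002 -0.11 ] w 0.014 30.000885115005076 j6 -1.64 effort6 -0.111
```

Call:
play_rows(
  commands=[0, 0, 0, 0, 0, -0.5, 0, 0, 0, 0, 0, -0.5, 0, 0, 0, 0, 0, 0, 0, 0, 0, 0, 0, 0],
)

```text
time_s: 4.55
ee_pos: [0.6027, -0.1659, 0.1664]
eef_rot: [0.184, 0.983, 0.0, 0.001]
contact_force: [0.6, 2.5, 5.8]
grip_width: 0.0142
gripper_force: 30.0
```

```bash
python3 st.py
```

```text
4.55 [ 0.6027 -0.1659  0.1664] yang 68.75 F [0.57 2.45 5.79] M [ 0.325 -0.042 -0.19 ] w 0.0142 30.00086129643023 j6 -1.66 effort6 -0.157
```

At 0.19 N·m it is already past the 0.12 N·m loosening torque, so counter-clockwise looks like the stop. I ease back and feel clockwise.

Call:
play_rows(
  commands=[0, 0, 0, 0, 0, 1.25, 0, 0, 0, 0, 0, 1.25, 0, 0, 0, 0, 0, 1, 0, 0, 0, 0, 0, 1, 0, 0, 0, 0, 0, 0, 0, 0, 0, 0, 0, 0],
)

```text
time_s: 5.05
ee_pos: [0.6027, -0.166, 0.1663]
eef_rot: [0.223, 0.975, -0.0, 0.001]
contact_force: [1.0, 2.4, 5.7]
grip_width: 0.0132
gripper_force: 30.0
```

```bash
python3 st.py
```

```text
5.05 [ 0.6027 -0.166   0.1663] yang 64.27 F [0.97 2.37 5.72] M [ 0.261 -0.015  0.11 ] w 0.0132 30.001036170870066 j6 -1.58 effort6 0.156
```

Call:
play_rows(
  commands=[0, 0, 0, 0, 0, 1, 0, 0, 0, 0, 0, 0.5, 0, 0, 0, 0, 0, 0, 0, 0, 0, 0, 0, 0],
)

```text
time_s: 5.38
ee_pos: [0.6027, -0.166, 0.1664]
eef_rot: [0.235, 0.972, -0.0, 0.001]
contact_force: [0.3, 2.2, 6.2]
grip_width: 0.0138
gripper_force: 30.0
```

```bash
python3 st.py
```

```text
5.3833 [ 0.6027 -0.166   0.1664] yang 62.78 F [0.28 2.19 6.18] M [ 0.297 -0.038  0.152] w 0.0138 30.00089447479695 j6 -1.55 effort6 0.154
```

Call:
play_rows(
  commands=[0, 0, 0, 0, 0, 1, 0, 0, 0, 0, 0, 1, 0, 0, 0, 0, 0, 0, 0, 0, 0, 0, 0, 0],
)

```text
time_s: 5.72
ee_pos: [0.6027, -0.166, 0.1664]
eef_rot: [0.252, 0.968, -0.0, 0.001]
contact_force: [-0.7, 1.8, 6.4]
grip_width: 0.0137
gripper_force: 30.0
```

```bash
python3 st.py
```

```text
5.7167 [ 0.6027 -0.166   0.1664] yang 60.78 F [-0.69  1.81  6.44] M [0.238 0.03  0.09 ] w 0.0137 30.001191697083414 j6 -1.52 effort6 0.169
```

Torque stays at about 0.12 N·m, so it loosens clockwise. I keep turning and rise with it.

Call:
play_rows(
  commands=[0, 0, -0.0175, 0, 0, 3, 0, 0, -0.0175, 0, 0, 5, 0, 0, -0.0175, 0, 0, 5, 0, 0, -0.0175, 0, 0, 5, 0, 0, -0.0175, 0, 0, 5, 0, 0, -0.0175, 0, 0, 5, 0, 0, -0.0175, 0, 0, 5, 0, 0, -0.0175, 0, 0, 5, 0, 0, -0.0175, 0, 0, 5, 0, 0, -0.0175, 0, 0, 5, 0, 0, -0.0175, 0, 0, 5, 0, 0, -0.0175, 0, 0, 5],
)

```text
time_s: 6.72
ee_pos: [0.6021, -0.1663, 0.1684]
eef_rot: [0.691, 0.723, -0.0, 0.0]
contact_force: [-3.3, -0.3, 6.9]
grip_width: 0.0139
gripper_force: 30.0
```

```bash
python3 st.py
```

```text
6.7167 [ 0.6021 -0.1663  0.1684] yang 2.52 F [-3.29 -0.25  6.95] M [-0.066  0.601  0.118] w 0.0139 29.99868208542466 j6 -0.5 effort6 -1.234
```

Call:
play_rows(
  commands=[0, 0, -0.0175, 0, 0, 5, 0, 0, -0.0175, 0, 0, 5, 0, 0, -0.0175, 0, 0, 5, 0, 0, -0.0175, 0, 0, 5, 0, 0, -0.0175, 0, 0, 5, 0, 0, -0.0175, 0, 0, 5, 0, 0, -0.0175, 0, 0, 5, 0, 0, -0.0175, 0, 0, 5, 0, 0, -0.0175, 0, 0, 5, 0, 0, -0.0175, 0, 0, 5, 0, 0, -0.0175, 0, 0, 5, 0, 0, -0.0175, 0, 0, 5],
)

```text
time_s: 7.72
ee_pos: [0.6015, -0.166, 0.1705]
eef_rot: [0.96, 0.28, -0.001, -0.0]
contact_force: [-6.0, 1.3, 8.8]
grip_width: 0.0137
gripper_force: 30.0
```

Call:
play_rows(
  commands=[0, 0, -0.0175, 0, 0, 5, 0, 0, -0.0175, 0, 0, 5, 0, 0, -0.0175, 0, 0, 5, 0, 0, -0.0175, 0, 0, 5, 0, 0, -0.0175, 0, 0, 5, 0, 0, -0.0175, 0, 0, 5, 0, 0, -0.0175, 0, 0, 5, 0, 0, -0.0175, 0, 0, 5, 0, 0, -0.0175, 0, 0, 5, 0, 0, -0.0175, 0, 0, 5, 0, 0, 0, 0, 0, 0, 0, 0, 0, 0, 0, 0],
)

```text
time_s: 8.72
ee_pos: [0.6015, -0.1654, 0.1723]
eef_rot: [0.989, -0.15, -0.001, -0.0]
contact_force: [-6.7, 3.9, 9.3]
grip_width: 0.0138
gripper_force: 30.0
```

```bash
python3 st.py
```

```text
8.7167 [ 0.6015 -0.1654  0.1723] yang -107.24 F [-6.73  3.87  9.27] M [0.719 1.163 0.089] w 0.0138 30.001779603771865 j6 1.41 effort6 0.292
```

The knob is about 2.95 rad loose, the TCP rose with it and the torque stayed steady. Next I release, lift and go above the peg.

Call:
play_rows(
  commands=[0, 0, 0, 0, 0, 0, 0, 0, 0, 0, 0, 0, 0, 0, 0, 0, 0, 0, 0, 0, -1.5, 0, 0, 0, 0, 0, -1.5, 0, 0, 0, 0, 0, -2, 0, 0, 6.3, -3.8, 0, 0, 0, 0, 0, -3.8, 0, 0, 0, 0, 0, -3.9, 0, 0, 0, 0, 0, 0, 0, 0, 0, 0, 0, 0, 0, 0, 0, 0, 0],
  claw=0.4,
)

```text
time_s: 9.63
ee_pos: [0.4958, -0.1196, 0.2217]
eef_rot: [0.979, -0.204, -0.0, 0.0]
contact_force: [0.4, 0.2, 0.6]
grip_width: 0.0352
gripper_force: 0.0
```

```bash
python3 st.py;python3 - <<'E'
from h import *
w=snap('w4')
cr=w["image"][150:370,140:410];cv2.imwrite("pics/k4.png",cv2.resize(cv2.convertScaleAbs(cr[:,:,::-1],alpha=2),None,fx=2.7,fy=2.7,interpolation=2))
E
```

```text
9.6333 [ 0.4958 -0.1196  0.2217] yang -113.54 F [0.43 0.21 0.58] M [-0.002  0.124  0.036] w 0.0352 0.0 j6 1.51 effort6 -0.014
9.6333 [ 0.4958 -0.1196  0.2217] [[0.9168, -0.3994, -0.0001], [-0.3994, -0.9168, 0.0001]]
```

View pics/k4.png

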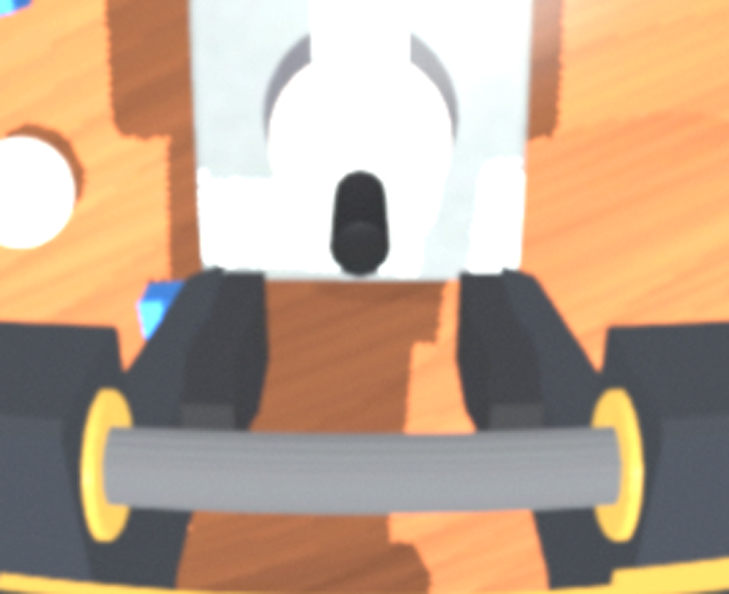

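The peg top is at (273,241) in full-image pixels. It is centred between the fingers and its ray lands within 1 mm of the TCP, so I descend and grip.

Call:
play_rows(
  commands=[0, 0, 2.2, 0, 0, 0, 0, 0, 2.2, 0, 0, 0, 0, 0, 2.2, 0, 0, 0, 0, 0, 0, 0, 0, 0],
)

```text
time_s: 10.02
ee_pos: [0.497, -0.1204, 0.152]
eef_rot: [0.979, -0.204, -0.002, -0.001]
contact_force: [0.2, 0.8, -0.5]
grip_width: 0.0352
gripper_force: 0.0
```

Call:
play_rows(
  commands=[0, 0, 0, 0, 0, 0, 0, 0, 0, 0, 0, 0, 0, 0, 0, 0, 0, 0, 0, 0, 0, 0, 0, 0, 0, 0, 0, 0, 0, 0],
  claw=0,
)

```text
time_s: 10.43
ee_pos: [0.4976, -0.1204, 0.1563]
eef_rot: [0.979, -0.204, 0.001, 0.0]
contact_force: [2.2, -0.2, 0.2]
grip_width: 0.0125
gripper_force: 30.0
```

Call:
play_rows(
  commands=[0.01, 0.4, 0, 0, 0, -2, 0.01, 0.4, 0, 0, 0, -2, 0, 0, 0, 0, 0, 0, 0, 0, 0, 0, 0, 0],
)

```text
time_s: 10.77
ee_pos: [0.4946, -0.1279, 0.156]
eef_rot: [0.985, -0.17, 0.001, 0.0]
contact_force: [3.1, -1.9, -0.4]
grip_width: 0.0128
gripper_force: 30.0
```

```bash
python3 st.py
```

```text
10.7667 [ 0.4946 -0.1279  0.156 ] yang -109.62 F [ 3.15 -1.91 -0.39] M [-0.184 -0.353 -0.039] w 0.0128 29.999680928885937 j6 1.43 effort6 -0.154
```

The arm swings freely, so I continue the arc.

Call:
play_rows(
  commands=[0.044, 1.0, 0, 0, 0, -5, 0.044, 1.0, 0, 0, 0, -5, 0.044, 1.0, 0, 0, 0, -5, 0.044, 1.0, 0, 0, 0, -5, 0.044, 1.0, 0, 0, 0, -5, 0.044, 1.0, 0, 0, 0, -5, 0.044, 1.0, 0, 0, 0, -5, 0.044, 1.0, 0, 0, 0, -5],
)

```text
time_s: 11.43
ee_pos: [0.4955, -0.2059, 0.1558]
eef_rot: [0.984, 0.179, 0.001, -0.0]
contact_force: [7.9, 3.3, -0.4]
grip_width: 0.0126
gripper_force: 30.0
```

Call:
play_rows(
  commands=[0.044, 1.0, 0, 0, 0, -5, 0.044, 1.0, 0, 0, 0, -5, 0.044, 1.0, 0, 0, 0, -5, 0.044, 1.0, 0, 0, 0, -5, 0.044, 1.0, 0, 0, 0, -5, 0.044, 1.0, 0, 0, 0, -5, 0.044, 1.0, 0, 0, 0, -5, 0.044, 1.0, 0, 0, 0, -5, 0, 0, 0, 0, 0, 0, 0, 0, 0, 0, 0, 0],
)

```text
time_s: 12.27
ee_pos: [0.5462, -0.2649, 0.1554]
eef_rot: [0.864, 0.503, 0.001, -0.0]
contact_force: [4.5, 4.0, 1.2]
grip_width: 0.0126
gripper_force: 30.0
```

```bash
python3 st.py
```

```text
12.2667 [ 0.5462 -0.2649  0.1554] yang -29.58 F [4.53 3.95 1.21] M [ 0.589 -0.534  0.027] w 0.0126 30.00049252063036 j6 -0.13 effort6 -0.23
```

Swing is about 84° (1.47 rad). I release the peg, lift, and go above the ball with the camera on the robot side.

Call:
play_rows(
  commands=[0, 0, 0, 0, 0, 0, 0, 0, 0, 0, 0, 0, 0, 0, 0, 0, 0, 0, 0, 0, -2.2, 0, 0, 0, 0, 0, -3.4, 0, 0, 0, 0, 0, -3.4, 0, 0, 0, 2.6, -2.8, 0, 0, 0, 0, 2.6, -2.9, 0, 0, 0, 0, 2.5, -2.8, 0, 0, 0, 0, 2.5, -2.9, 0, 0, 0, 0, 0, 0, 0, 0, 0, -6.8, 0, 0, 0, 0, 0, -6.8],
  claw=0.4,
)

```text
time_s: 13.27
ee_pos: [0.4958, -0.1191, 0.246]
eef_rot: [0.796, 0.605, -0.0, 0.0]
contact_force: [0.3, -0.7, 0.6]
grip_width: 0.0352
gripper_force: 0.0
```

Call:
play_rows(
  commands=[0, 0, 0, 0, 0, -6.8, 0, 0, 0, 0, 0, -6.8, 0, 0, 0, 0, 0, -6.8, 0, 0, 0, 0, 0, -6.8, 0, 0, 0, 0, 0, -6.8, 0, 0, 0, 0, 0, -6.8, 0, 0, 0, 0, 0, -6.8, 0, 0, 0, 0, 0, -6.8, 0, 0, 0, 0, 0, -6.8, 0, 0, 0, 0, 0, -6.8, 0, 0, 0, 0, 0, -6.8, 0, 0, 0, 0, 0, -6.8],
  claw=1,
)

```text
time_s: 14.27
ee_pos: [0.4964, -0.1209, 0.2454]
eef_rot: [0.208, 0.978, -0.0, -0.0]
contact_force: [0.7, -0.3, -0.6]
grip_width: 0.0883
gripper_force: 0.0
```

Call:
play_rows(
  commands=[0, 0, 0, 0, 0, 0, 0, 0, 0, 0, 0, 0],
)

```text
time_s: 14.43
ee_pos: [0.4965, -0.1209, 0.2454]
eef_rot: [0.213, 0.977, -0.0, -0.0]
contact_force: [0.8, 0.2, 0.2]
grip_width: 0.088
gripper_force: 0.0
```

```bash
python3 st.py;python3 - <<'E'
from h import *
from rig import cams
w=snap('w5')
f=cams.grab_frame("top");np.savez("top5.npz",**f);print(w["image"].shape)
A=cv2.resize(w["image"],(480,360));B=cv2.resize(f["image"][165:265,200:360],(480,300),interpolation=2)
cv2.imwrite("pics/k5.png",np.vstack([w["image"][:,:,::-1],cv2.resize(f["image"][165:216,200:360],(560,178))[:,:,::-1]]))
E
```

```text
14.4333 [ 0.4965 -0.1209  0.2454] yang 65.42 F [0.78 0.21 0.23] M [-0.01  -0.001  0.   ] w 0.088 0.0 j6 -1.61 effort6 -0.423
14.4333 [ 0.4965 -0.1209  0.2454] [[-0.9094, 0.4159, 0.0003], [0.4159, 0.9094, -0.0002]]
(420, 560, 3)
```

View pics/k5.png

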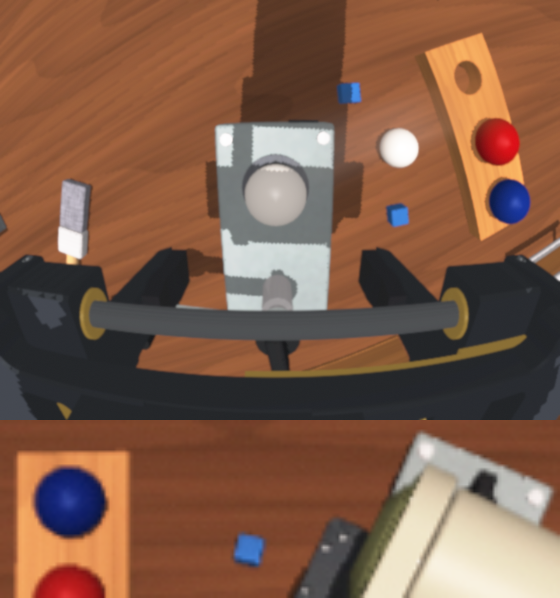

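The presser arm is clear of the ball. The ball's silhouette spans x 244–307 and y 162–226, with its centre at (275.5,194). The empty pocket is at (467,77).

```bash
python3 - <<'E'
from h import *
w=dict(np.load("w5.npz"));t=dict(np.load("top0.npz"));s=dict(np.load("scene0.npz"))
W=lambda u,v:ray(w,u,v,w["ee"],w["q"]);Rm=R.from_quat(w["q"]).as_matrix()
# ball centre: bisector of edge rays
d=[W(*p)[1] for p in((244,194),(307,194),(275.5,162.5),(275.5,226))];print("ang diam",[np.degrees(np.arccos(d[i]@d[j])) for i,j in((0,1),(2,3))])
c=sum(d);o=W(0,0)[0];half=np.mean([np.arccos(d[i]@d[j])/2 for i,j in((0,1),(2,3))]);p=o+c/np.linalg.norm(c)*.0286/np.sin(half);print("by size",p)
q=onz((o,c),.082);print("ball",q,"shift",100*Rm.T@(q-w["ee"]))
# pocket from top, scene (dark ellipse)
for n,f,roi in(("top",t,(232,262,206,236)),("scene",s,(186,206,286,312))):
    a,b,e,g=roi;im=cv2.cvtColor(f["image"][a:b,e:g],cv2.COLOR_RGB2GRAY);_,m=cv2.threshold(im,0,255,cv2.THRESH_BINARY_INV+cv2.THRESH_OTSU)
    k,l,st,ce=cv2.connectedComponentsWithStats(m);print(n,[(st[i].tolist(),(ce[i]+[e,a]).round(1).tolist()) for i in range(1,k) if st[i][4]>15])
for u,v in((467,77),):print("hole w5",onz(W(u,v),.03))
print("tri",tri(W(467,77),ray(t,220.5,246)),tri(ray(s,299.5,196.5),ray(t,220.5,246)))
E
```

```text
ang diam [np.float64(11.096216232779367), np.float64(11.188032280559536)]
by size [ 0.49533302 -0.11882442  0.08757946]
ball [ 0.49662634 -0.11937981  0.082     ] shift [ 0.04543701  0.14477475 16.33659444]
top [([7, 7, 15, 15, 175], [220.2, 245.6])]
scene [([0, 0, 12, 4, 30], [290.0, 187.0]), ([20, 0, 6, 5, 19], [309.2, 187.4]), ([6, 7, 15, 8, 83], [298.9, 196.9]), ([19, 11, 7, 9, 43], [308.8, 201.9])]
hole w5 [0.47067869 0.13905926 0.03      ]
tri (array([0.47078738, 0.14075534, 0.02749226]), [np.float64(0.00019575808278078386), np.float64(0.0001957580827807571)]) (array([0.4716272 , 0.14261777, 0.03035665]), [np.float64(0.0024704168953747145), np.float64(0.0024704168953748012)])
```

Call:
play_rows(
  commands=[0.05, 0.14, 3.5, 0, 0, 0, 0, 0, 3.5, 0, 0, 0, 0, 0, 3, 0, 0, 0, 0, 0, 2.5, 0, 0, 0, 0, 0, 2, 0, 0, 0, 0, 0, 1.5, 0, 0, 0, 0, 0, 0, 0, 0, 0, 0, 0, 0, 0, 0, 0],
)

```text
time_s: 15.2
ee_pos: [0.4968, -0.1193, 0.0853]
eef_rot: [0.212, 0.977, 0.0, -0.001]
contact_force: [0.9, 0.3, -0.1]
grip_width: 0.0879
gripper_force: 0.0
```

Call:
play_rows(
  commands=[0, 0, 0, 0, 0, 0, 0, 0, 0, 0, 0, 0, 0, 0, 0, 0, 0, 0, 0, 0, 0, 0, 0, 0, 0, 0, 0, 0, 0, 0, 0, 0, 0, 0, 0, 0],
  claw=0,
)

```text
time_s: 15.7
ee_pos: [0.497, -0.1194, 0.0857]
eef_rot: [0.211, 0.978, -0.0, 0.0]
contact_force: [1.0, 0.3, 1.8]
grip_width: 0.0562
gripper_force: 30.0
```

```bash
python3 st.py
```

```text
15.7 [ 0.497  -0.1194  0.0857] yang 65.65 F [0.98 0.28 1.77] M [ 0.001  0.066 -0.008] w 0.0562 30.00392597168684 j6 -1.61 effort6 0.006
```

Gripped at 56 mm. I lift and carry it over the pocket, turning so the fingers close across the tray.

Call:
play_rows(
  commands=[0, 0, -0.5, 0, 0, 0, 0, 0, -1, 0, 0, 0, 0, 0, -2.5, 0, 0, 0, 0, 0, -3.5, 0, 0, 0, 0, 0, -3.5, 0, 0, 0, 0.9, 1.6, 0, 0, 0, 0, 1.6, 2.75, 0, 0, 0, 0, 1.6, 2.75, 0, 0, 0, 0, 1.6, 2.75, 0, 0, 0, 0, 1.6, 2.75, 0, 0, 0, 0, 1.6, 2.75, 0, 0, 0, 0, 1.6, 2.75, 0, 0, 0, 0],
)

```text
time_s: 16.7
ee_pos: [0.4752, 0.0903, 0.1956]
eef_rot: [0.211, 0.977, -0.0, -0.0]
contact_force: [-0.2, 0.2, -1.6]
grip_width: 0.0558
gripper_force: 30.0
```

Call:
play_rows(
  commands=[1.6, 2.75, 0, 0, 0, 0, 1.0, 1.7, 0, 0, 0, 0, 0, 0, 0, 0, 0, -4, 0, 0, 0, 0, 0, -5, 0, 0, 0, 0, 0, -5, 0, 0, 0, 0, 0, -5, 0, 0, 0, 0, 0, -5, 0, 0, 0, 0, 0, 0, 0, 0, 0, 0, 0, 0, 0, 0, 0, 0, 0, 0],
)

```text
time_s: 17.53
ee_pos: [0.4704, 0.1401, 0.1955]
eef_rot: [0.004, 1.0, 0.0, -0.0]
contact_force: [0.2, -0.5, -1.6]
grip_width: 0.0559
gripper_force: 30.0
```

```bash
python3 st.py;python3 - <<'E'
from h import *
w=snap('w6')
E
```

```text
17.5333 [0.4704 0.1401 0.1955] yang 89.51 F [ 0.23 -0.49 -1.57] M [ 0.018  0.068 -0.005] w 0.0559 29.99368652701378 j6 -1.51 effort6 -0.016
17.5333 [0.4704 0.1401 0.1955] [[-1.0, 0.0086, 0.0002], [0.0086, 1.0, 0.0]]
```

View pics/w6.png

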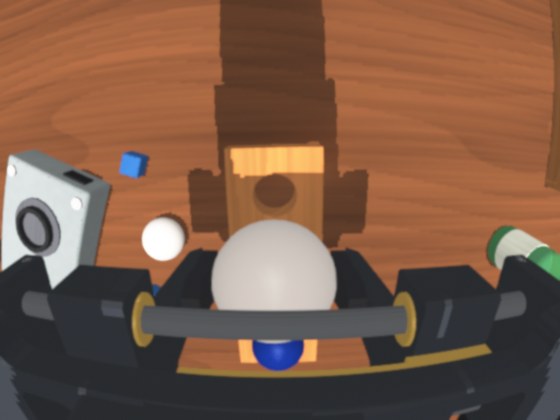

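The pocket is centred at (275,193) and the ball at x≈274, so the pocket lies within about 1 mm of the point below the ball. I lower it.

Call:
play_rows(
  commands=[0, 0.06, 3, 0, 0, 0, 0, 0, 3, 0, 0, 0, 0, 0, 3, 0, 0, 0, 0, 0, 2, 0, 0, 0, 0, 0, 1.5, 0, 0, 0, 0, 0, 0.8, 0, 0, 0, 0, 0, 0.2, 0, 0, 0, 0, 0, 0, 0, 0, 0, 0, 0, 0, 0, 0, 0],
)

```text
time_s: 18.33
ee_pos: [0.471, 0.1408, 0.0612]
eef_rot: [0.003, 1.0, 0.0, 0.001]
contact_force: [-0.2, 0.5, -2.1]
grip_width: 0.0559
gripper_force: 30.0
```

Call:
play_rows(
  commands=[0, 0, 0.2, 0, 0, 0, 0, 0, 0.1, 0, 0, 0, 0, 0, 0.1, 0, 0, 0, 0, 0, 0, 0, 0, 0, 0, 0, 0, 0, 0, 0],
)

```text
time_s: 18.75
ee_pos: [0.4705, 0.1407, 0.0565]
eef_rot: [0.003, 1.0, 0.0, 0.0]
contact_force: [0.4, 0.3, -1.3]
grip_width: 0.0558
gripper_force: 30.0
```

```bash
python3 st.py
```

```text
18.75 [0.4705 0.1407 0.0565] yang 89.66 F [ 0.36  0.28 -1.25] M [ 0.008 -0.032 -0.042] w 0.0558 29.99374531209469 j6 -1.52 effort6 0.001
```

Call:
play_rows(
  commands=[0, 0, 0.1, 0, 0, 0, 0, 0, 0.05, 0, 0, 0, 0, 0, 0.05, 0, 0, 0, 0, 0, 0, 0, 0, 0, 0, 0, 0, 0, 0, 0],
)

```text
time_s: 19.17
ee_pos: [0.4705, 0.1407, 0.0544]
eef_rot: [0.003, 1.0, -0.0, 0.0]
contact_force: [0.6, -0.4, -1.1]
grip_width: 0.0558
gripper_force: 30.0
```

```bash
python3 st.py
```

```text
19.1667 [0.4705 0.1407 0.0544] yang 89.66 F [ 0.57 -0.36 -1.13] M [-0.029  0.053 -0.007] w 0.0558 29.994618259370327 j6 -1.52 effort6 0.0
```

Call:
play_rows(
  commands=[0, 0, 0.05, 0, 0, 0, 0, 0, 0.05, 0, 0, 0, 0, 0, 0, 0, 0, 0, 0, 0, 0, 0, 0, 0],
)

```text
time_s: 19.5
ee_pos: [0.4708, 0.1407, 0.0536]
eef_rot: [0.003, 1.0, 0.0, 0.0]
contact_force: [1.4, -0.3, 1.4]
grip_width: 0.056
gripper_force: 30.0
```

```bash
python3 st.py
```

```text
19.5 [0.4708 0.1407 0.0536] yang 89.66 F [ 1.36 -0.3   1.39] M [ 0.022 -0.121  0.038] w 0.056 30.004292875528336 j6 -1.52 effort6 0.001
```

Contact came at the expected height, so I release and retreat upward.

Call:
play_rows(
  commands=[0, 0, 0, 0, 0, 0, 0, 0, 0, 0, 0, 0, 0, 0, 0, 0, 0, 0, 0, 0, 0, 0, 0, 0, 0, 0, 0, 0, 0, 0],
  claw=0.95,
)

```text
time_s: 19.92
ee_pos: [0.4704, 0.1407, 0.0533]
eef_rot: [0.003, 1.0, -0.0, -0.0]
contact_force: [0.0, -0.0, -0.3]
grip_width: 0.0829
gripper_force: 0.0
```

Call:
play_rows(
  commands=[0, 0, -1.5, 0, 0, 0, 0, 0, -3, 0, 0, 0, 0, 0, -3.5, 0, 0, 0, 0, 0, -3.5, 0, 0, 0, 0, 0, -3.5, 0, 0, 0, 3.5, 0, -2, 0, 0, 0, 3.5, 0, 0, 0, 0, 0, 0, 0, 0, 0, 0, 0, 0, 0, 0, 0, 0, 0, 0, 0, 0, 0, 0, 0],
)

```text
time_s: 20.75
ee_pos: [0.401, 0.1411, 0.2235]
eef_rot: [0.003, 1.0, 0.0, 0.0]
contact_force: [0.6, -0.7, 0.2]
grip_width: 0.0833
gripper_force: 0.0
```

```bash
python3 st.py; python3 - <<'E'
from h import *
from rig import cams
w=snap('w7');t=cams.grab_frame("scene");im=np.hstack([cv2.resize(w["image"],(400,300)),cv2.resize(t["image"][150:300,170:370],(400,300))])
cv2.imwrite("pics/k7.png",im[:,:,::-1])
E
```

```text
20.75 [0.401  0.1411 0.2235] yang 89.66 F [ 0.57 -0.67  0.21] M [0.041 0.006 0.005] w 0.0833 0.0 j6 -1.51 effort6 0.002
20.75 [0.401  0.1411 0.2235] [[-1.0, 0.006, -0.0006], [0.006, 1.0, 0.0]]
```

View pics/k7.png

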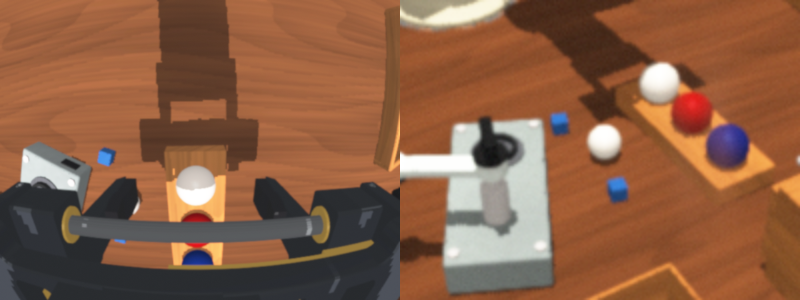

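The cue ball sits in the end pocket at (660,83), level with the red and blue balls. The presser arm is swung well aside, and the loose ball and chalks haven't moved.

```bash
python3 -c "
from rig import r
print(r.sign_off())"
```

```text
the job is handed in; nothing more can be done
None
```

The job is handed in at about 21 s: the knob loosened clockwise and was backed off about 2.95 rad, the presser arm was swung about 1.47 rad aside and left open, and the cue ball is seated in the empty tray pocket; nothing else appears disturbed in the last pictures.

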